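# Pull the filter cassette and show it at the light screen

## Task

Lift the white flap (with the blue grip bar) of the grey air filter unit until it stands open past upright, and leave it open. Draw the orange-framed filter cassette hidden under it straight up out of its slot, and hold it up in front of the glowing inspection screen: upright, centred on the screen, its flat face parallel to the screen, about 5 cm away and touching nothing but the gripper. The program finishes while still holding the cassette there, steadily; do not put it down, and do not push the other things on the bench about.

Things in the scene. Friction and masses are not known exactly. Their poses are not given: they have to be found in the camera images.
- housing: Grey air filter unit, fixed; place and yaw vary. Box 120 x 120 x 70 mm high, 5 mm walls, open on top under the flap. Origin: centre of underside; x points from front (louvres, grip bar) to rear (hinge), z up. Guide channels on the side walls, to 62 mm height, hold the cassette at local x = 0, flat faces along x, in a slot 14 (x) x 88 mm (y). Hose spigot 30 mm out of the +y side.
- flap (a joint): Hinge of the white flap, rad: 0 shut, grows as it opens, pi/2 upright, stop at 1.83. Starts shut or ajar (up to 0.2). The stiff hinge (0.18 N m) keeps it at whatever angle it is left. The flap is a dome 124 x 124 x 36 mm.
- flap_hinge (a point): Middle of the hinge axis, at the unit's rear rim: 60 mm behind the unit's middle, 71 mm above the bench. The axis runs along the unit's y; the flap swings up and to the rear.
- flap_bar (a point): Centre of the flap's blue round grip bar, 14 mm thick, 36 mm long, parallel to the hinge axis, 32 mm ahead of the flap's front face on a central tongue 14 mm wide, 8 mm thick. Flap shut: 154 mm ahead of the hinge axis and 14 mm above it (85 mm above the bench). Pinched on its two ends it can turn between the fingers as the flap swings.
- filter_center (a point): Centre (half-way up) of the loose cassette, 50 to 100 g, orange frame, white pleats. Frame 10 mm thick (its x) x 84 wide (y) x 66 high; mid-top a tab 10 (x) x 26 (y) x 22 mm high; 88 mm high in all. Tab centre 33 mm above this point. z: up to the tab. At the start it stands in the unit on a 6 mm floor; the tab is 24 mm proud of the rim, under the flap.
- screen: Inspection light screen, fixed; place and yaw vary. Glowing white face 120 x 110 mm high in a black frame 140 x 130 x 14 mm, its middle 105 and its top 170 mm above the bench, on a black foot 10 mm high reaching 33 mm ahead of the face. Origin: on the bench below the face. The face looks along its -x.
- screen_face (a point): Centre of the glowing face, 105 mm above the bench; same axes as the screen (-x is out of the face, towards the viewer; y along the face, z up). Hold the cassette's centre about 65 mm out from here, at the same height.
- timer: Bystander: white twist timer, 68 x 67 x 47 mm. Origin: centre of its underside.
- loose_cap: Bystander: blue screw cap, 53 mm across, 26 mm high. Origin: underside.
- stopper: Bystander: black rubber stopper, 31 mm across, 26 mm high. Origin: underside.
- vial_1: Bystander: small bottle with white cap, 36 mm across, 75 mm high. Origin: underside.
- bottle_12: Bystander: screw-cap glass bottle with blue cap, 56 mm across, 134 mm high. Origin: underside.
- marker: Bystander: felt marker, 136 mm long, lying. Origin: underside.
- glass_rod: Bystander: glass rod, 206 mm long, 8 mm thick, lying. Origin: underside.
There are look-alikes about, which are no part of the job. Leave any brown look-alike of the screen alone.

How it is judged:
By the outcome, as a careful person would: the job done as asked, in the order asked, and still so for the second after the job is handed in, while the arm keeps its last pose, push and grip.
It also fails if it takes over 58 s, if anything falls off the work surface, if the arm or the gripper's body presses on something with over 40 N, if the wrist force passes 120 N, or if a joint passes its speed limit or range.

## Robot

A 7-joint arm with a two-finger parallel gripper is mounted at the origin on a cart in front of the work surface, level with it; the furniture and walls round the work are solid. World frame = base frame: x ahead of the robot, y to its left, z up, the work surface at z = 0. Lengths are in m, angles in rad, forces in N, time in s.
With the tool pointing down it reaches from about 0.4 to 0.85 m from the base axis. Payload 4.4 kg.
Tool frame: the origin (TCP) lies between the finger pads; the fingertips stand 8 mm ahead of it and the grasp point (between the pads) lies 11 mm behind it; z points along the fingers, y is the line along which they close (so a half turn about z gives the same grasp; the last joint's range is limited). The gripper opens to 94 mm and grips with 3 to 60 N. Pads are 16 mm wide; open, the fingers measure 119 mm over their backs; the gripper's body (75 mm by 177 mm) begins 78 mm behind the grasp point.
Start: joints at [1.041, 0.628, 0.038, 1.517, -0.027, 0.996, -0.02], TCP at [0.291, -0.581, 0.213] pointing down, gripper open.
Joint ranges: [-3.06, 3.06], [-0.37, 2.12], [-1.25, 1.32], [0.18, 2.47], [-1.1, 4.24], [0.23, 1.98], [-2.94, 2.94]. Speed limits (rad/s): [2.57, 2.57, 3.14, 3.14, 3.14, 3.14, 3.14].

## Interface

Orientations are given as a 3x3 rotation matrix whose columns are the frame's x, y, z axes.
In Python, from station import env, viewer, job gives the robot as it stands.
- The arm moves only by the tool drive_tool, never from a script. Its argument "steps" is a list of rows, each an object of numbers: "x", "y", "z": the shift along the tool's x, y, z in cm; "ax", "ay", "az": the turn, a rotation vector about the tool's x, y, z in degrees. In form: [{"x": .., "y": .., "z": .., "ax": .., "ay": .., "az": ..}, ...]. A call has 1 to 8 rows; each row shifts and turns the commanded pose from where the row before left it, along the tool's axes as they then stand; what a row does not reach is not made up. A row lasts 1/10 s, in which the tool goes at most 50 mm and 8.59 degrees, less where a joint would pass 70% of its speed; a pose out of reach is approached as far as the arm can. A call is refused whole if a number of a shift passes 5 or a number of a turn 8.59, either way. A call with a gripper value outside its range is refused whole. "claw" is the closure, from -1 (fully open) to 1 (shut), set as the call begins (left out, the last holds). The fingers move at their own pace and stop on an object; "grip_force" is the grip in N (left out, the last holds). Time passes only in rows, so rows that do not move let the fingers close. It gives the time, the measured TCP pose, the force, the opening and the grip force at its end, in the units of the state.
- env.get_obs(): the state, without advancing time (a new reading comes with each control period).
- viewer.grab_frame(name): name is "side" or "top" or "wrist"; returns the picture (400x640x3 uint8, blue, green, red); there is no depth.
- viewer.camera_info(name): a dict with "fx", "fy", "cx", "cy" (pixels), "rvec" (rotation vector, rad) and "tvec" (3), from world to camera coordinates, as OpenCV has them. Camera axes: x right, y down, z forward; pixel columns grow to the right and rows downward; lengths in m; the calibration is good to about 2 mm. A picture is of the moment at which its call begins: read the wrist's pose just before it. camera_info takes no time and is no camera call; for the wrist camera it gives the pose at the moment of the call.
- job.sign_off(): hands the job in; it is judged then, once.
The state is a dict: "t": time; "joint_pos": joint angles; "joint_vel": joint speeds; "tau": joint torques, N m; "tcp_pos": TCP position; "tcp_rot": TCP orientation; "force": force on the tool from outside, world axes, zero at the start; "torque": the same for the moment, N m; "opening": opening from 0.0 (shut) to 1.0 (fully open); "grasp_force": force on a finger pad.
Only numpy, scipy, OpenCV 4.12 (cv2) and the standard library are available. Lean on these libraries where they do the work, as an engineer would, in place of code of your own. Each camera call takes 0.05 s, during which the arm holds its last target. There are 200 camera calls.

## Working session

There is one attempt and no reset: what is moved stays moved. The work goes in short steps, Python scripts to look and compute and a tool call to move; the robot and the scene stay as the last step left them, time stands still between calls to the robot, and variables do not carry over. Pictures are saved under pics/ and viewed, at most 10 in all, crops included, and the job is handed in when it is done.

Besides the shell and the picture viewer there is one more tool, called as name(argument=value, ...), one argument or row to a line, values as JSON. drive_tool: Moves the arm, as the interface text tells. Its arguments: {"type":"object","properties":{"steps":{"type":"array","items":{"type":"object","properties":{"x":{"type":"number"},"y":{"type":"number"},"z":{"type":"number"},"ax":{"type":"number"},"ay":{"type":"number"},"az":{"type":"number"}}}},"claw":{"type":"number"},"grip_force":{"type":"number"}},"required":["steps"]}

```bash
mkdir -p pics; ls; python3 - <<'E'
from station import env,viewer,job
import cv2,numpy as np
for n in("side","top"):
    cv2.imwrite(f"pics/{n}0.png",viewer.grab_frame(n))
    c=viewer.camera_info(n);R=cv2.Rodrigues(np.array(c["rvec"]))[0];print(n,c["fx"],c["cx"],c["cy"],-R.T@np.array(c["tvec"]).ravel(),R[2])
o=env.get_obs();print(o["t"],o["tcp_pos"],o["tcp_rot"],o["opening"])
E
```

```text
pics
side 485.6409485824619 323.2369341788343 193.29813763061279 [-0.20320183 -1.34904478  0.97078568] [ 0.40824545  0.78394796 -0.46771919]
top 520.6249938509127 318.5946939852634 195.55022373411913 [0.32804059 0.09025572 1.82748833] [ 0.13712663 -0.00330232 -0.99054802]
0.1 [ 0.29055732 -0.58082336  0.21268397] [[ 8.94370506e-01  4.47326321e-01 -7.48358250e-04]
 [ 4.47326946e-01 -8.94369338e-01  1.44572787e-03]
 [-2.25965446e-05 -1.62777718e-03 -9.99998675e-01]] 0.9982116243741458
```

View pics/side0.png

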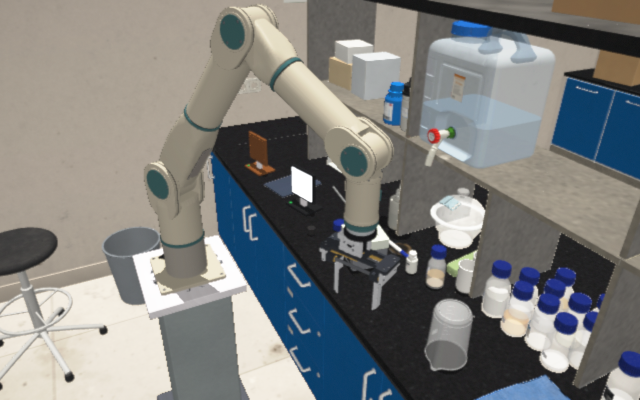

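View pics/top0.png

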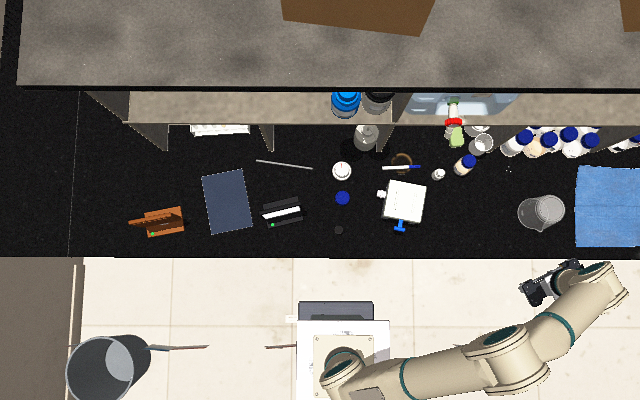

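The top view shows the unit with white flap at (404,202), blue bar at (400,226) on the robot side and spigot at (381,193). The glowing screen is at (283,212). Look-alikes are the brown screen at (157,222), the blue cap at (342,198) and the white timer at (342,171). I'll check a close crop.

```bash
cat > h.py <<'E'
from station import env,viewer,job
import cv2,numpy as np
np.set_printoptions(precision=4,suppress=True)
def ray(n,uv,c=None):
    c=c or viewer.camera_info(n);R=cv2.Rodrigues(np.array(c["rvec"]))[0];t=np.array(c["tvec"]).ravel()
    d=R.T@np.array([(uv[0]-c["cx"])/c["fx"],(uv[1]-c["cy"])/c["fy"],1]);return -R.T@t,d
def plane(n,uv,z,c=None):
    o,d=ray(n,uv,c);return o+d*(z-o[2])/d[2]
def proj(n,P,c=None):
    c=c or viewer.camera_info(n);K=np.array([[c["fx"],0,c["cx"]],[0,c["fy"],c["cy"]],[0,0,1]])
    return cv2.projectPoints(np.array(P,float).reshape(-1,3),np.array(c["rvec"]),np.array(c["tvec"]),K,None)[0].reshape(-1,2)
E
python3 - <<'E'
from h import *
im=cv2.imread("pics/top0.png");s=cv2.imread("pics/side0.png")
a=cv2.resize(im[150:245,250:435],None,fx=4.3,fy=4.3,interpolation=cv2.INTER_CUBIC)[:,:800]
b=cv2.resize(s[150:225,260:400],None,fx=2.5,fy=2.5)
cv2.imwrite("pics/crop.png",np.vstack([a,np.pad(b,((0,0),(0,800-b.shape[1]),(0,0)))]))
hsv=cv2.cvtColor(im,cv2.COLOR_BGR2HSV)
bl=cv2.inRange(hsv,(95,120,60),(130,255,255));bl[:215]=0;bl[240:]=0;bl[:,:385]=0;bl[:,420:]=0
ys,xs=np.nonzero(bl);print("bar",xs.min(),xs.max(),ys.min(),ys.max(),cv2.minAreaRect(np.c_[xs,ys].astype(np.float32)))
w=cv2.inRange(hsv,(0,0,150),(180,60,255));m=w.copy();m[:,:378]=0;m[:,432:]=0;m[:172]=0;m[235:]=0
n,l,st,ce=cv2.connectedComponentsWithStats(m);k=1+st[1:,4].argmax();ys,xs=np.nonzero(l==k)
r=cv2.minAreaRect(np.c_[xs,ys].astype(np.float32));print("flap",st[k],r,cv2.boxPoints(r).tolist())
for z in(.1,):print([plane("top",p,z)for p in cv2.boxPoints(r)])
m=w.copy();m[:,:255]=0;m[:,310:]=0;m[:190]=0;m[235:]=0
n,l,st,ce=cv2.connectedComponentsWithStats(m);k=1+st[1:,4].argmax();ys,xs=np.nonzero(l==k)
r=cv2.minAreaRect(np.c_[xs,ys].astype(np.float32));print("scr",st[k],cv2.boxPoints(r).tolist())
hs=cv2.cvtColor(s,cv2.COLOR_BGR2HSV);m=cv2.inRange(hs,(0,0,240),(180,20,255));m[:160]=0;m[210:]=0;m[:,:280]=0;m[:,325:]=0
c=max(cv2.findContours(m,0,2)[0],key=cv2.contourArea);print(cv2.approxPolyDP(c,3,True).reshape(-1,2).tolist())
E
```

```text
Traceback (most recent call last):
ValueError: all the input array dimensions except for the concatenation axis must match exactly, but along dimension 1, the array at index 0 has size 796 and the array at index 1 has size 800
```

```bash
cat > m.py <<'E'
from h import *
im=cv2.imread("pics/top0.png");s=cv2.imread("pics/side0.png")
a=cv2.resize(im[150:245,250:435],(800,410),interpolation=cv2.INTER_CUBIC)
b=cv2.resize(s[150:225,260:400],None,fx=2.5,fy=2.5)
cv2.imwrite("pics/crop.png",np.vstack([a,np.pad(b,((0,0),(0,800-b.shape[1]),(0,0)))]))
hsv=cv2.cvtColor(im,cv2.COLOR_BGR2HSV)
bl=cv2.inRange(hsv,(95,120,60),(130,255,255));bl[:215]=0;bl[240:]=0;bl[:,:385]=0;bl[:,420:]=0
ys,xs=np.nonzero(bl);print("bar",xs.min(),xs.max(),ys.min(),ys.max(),cv2.minAreaRect(np.c_[xs,ys].astype(np.float32)))
w=cv2.inRange(hsv,(0,0,150),(180,60,255));m=w.copy();m[:,:378]=0;m[:,432:]=0;m[:172]=0;m[235:]=0
m=cv2.morphologyEx(m,2,np.ones((9,9)))
n,l,st,ce=cv2.connectedComponentsWithStats(m);k=1+st[1:,4].argmax();ys,xs=np.nonzero(l==k)
r=cv2.minAreaRect(np.c_[xs,ys].astype(np.float32));print("flap",st[k],r,cv2.boxPoints(r).tolist())
for z in(.1,):print([plane("top",p,z)for p in cv2.boxPoints(r)])
m=w.copy();m[:,:255]=0;m[:,310:]=0;m[:190]=0;m[235:]=0
n,l,st,ce=cv2.connectedComponentsWithStats(m);k=1+st[1:,4].argmax();ys,xs=np.nonzero(l==k)
r=cv2.minAreaRect(np.c_[xs,ys].astype(np.float32));print("scr",st[k],cv2.boxPoints(r).tolist())
hs=cv2.cvtColor(s,cv2.COLOR_BGR2HSV);m=cv2.inRange(hs,(0,0,240),(180,20,255));m[:160]=0;m[210:]=0;m[:,:280]=0;m[:,325:]=0
c=max(cv2.findContours(m,0,2)[0],key=cv2.contourArea);print(cv2.approxPolyDP(c,3,True).reshape(-1,2).tolist())
E
python3 m.py
```

```text
bar 394 405 219 231 ((399.5, 225.0), (12.0, 11.0), 90.0)
flap [ 385  181   40   40 1347] ((404.6600036621094, 200.62002563476562), (37.29761505126953, 36.939849853515625), 10.30484676361084) [[383.0080261230469, 215.45602416992188], [389.6159973144531, 179.11203002929688], [426.3119812011719, 185.78402709960938], [419.7040100097656, 222.12802124023438]]
[array([ 0.5009, -0.1304,  0.1   ]), array([ 0.6239, -0.1544,  0.1   ]), array([ 0.6016, -0.2775,  0.1   ]), array([ 0.479 , -0.2523,  0.1   ])]
scr [262 206  38  13 183] [[261.8823547363281, 214.5294189453125], [298.3529357910156, 205.41177368164062], [299.5293884277344, 210.11764526367188], [263.0588073730469, 219.23529052734375]]
[[292, 167], [292, 190], [311, 201], [311, 177]]
```

View pics/crop.png

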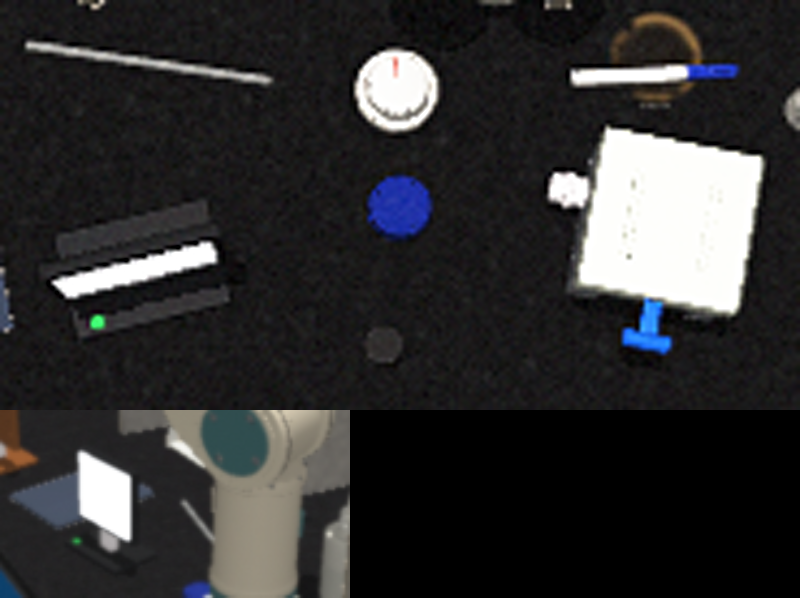

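The crop confirms it: the white flap is shut, its blue T-bar faces the robot, and the spigot is on the left (+y). The screen's white strip runs from (262,216) to (299,208) in the full picture, with a green lamp on its foot.

```bash
python3 - <<'E'
from h import *
b=plane("top",(399.6,228.8),.09);print("bar",b)
b=plane("top",(250+653/4.324-.3,150+318/4.316),.088);print("tongue",b)
sc=[plane("top",p,z)for p,z in(((262,214.7),.16),((299.0,205.6),.16),((263,219),.05),((299.5,209.5),.05))]
print("scr top",np.array(sc))
q=[plane("side",p,z) for p,z in(((291.7,166.5),.16),((311.5,176.8),.16),((291.7,190.3),.05),((311.5,201.5),.05))]
print("scr side",np.array(q))
for s in (sc,q):
    for i in(0,2):
        d=s[i]-s[i+1];print((s[i]+s[i+1])/2,np.hypot(*d[:2]),np.degrees(np.arctan2(-d[0],d[1])))
R=np.array(env.get_obs()["tcp_rot"]);tc=np.array(env.get_obs()["tcp_pos"])
print(viewer.camera_info("wrist")["fx"],R.T@(ray("wrist",(320,200))[0]-tc),R.T@ray("wrist",(320,200))[1])
E
```

```text
bar [ 0.4573 -0.1866  0.09  ]
tongue [ 0.4747 -0.1909  0.088 ]
scr top [[0.4961 0.2665 0.16  ]
 [0.5259 0.1478 0.16  ]
 [0.4924 0.2744 0.05  ]
 [0.5255 0.1497 0.05  ]]
scr side [[0.4952 0.267  0.16  ]
 [0.5254 0.149  0.16  ]
 [0.496  0.2735 0.05  ]
 [0.5276 0.153  0.05  ]]
[0.511  0.2071 0.16  ] 0.12242522245995739 14.120684123759675
[0.509  0.2121 0.05  ] 0.12902532148222218 14.882057845727143
[0.5103 0.208  0.16  ] 0.12186524521598996 14.359423549855075
[0.5118 0.2132 0.05  ] 0.12464312757345203 14.676393857120619
277.61646966455083 [ 0.0724  0.0005 -0.1715] [-0.2491  0.0049  0.9685]
```

drive_tool(
  steps=[
    {"x": 3.5, "y": -3},
    {"x": 3.5, "y": -3},
    {"x": 3.5, "y": -3},
    {"x": 3.5, "y": -3},
    {"x": 3.5, "y": -3},
    {"x": 3.5, "y": -3},
    {"x": 3.5, "y": -3},
    {"x": 3.5, "y": -3},
  ],
  claw=-1,
)

```text
invalid input at $.steps[0]: expected keys x, y, z, ax, ay, az
```

drive_tool(
  steps=[
    {"az": 7.55},
    {"az": 7.55},
    {"az": 7.55},
    {"az": 7.55},
    {"az": 7.5},
    {},
    {},
  ],
)

```text
invalid input at $.steps[0]: expected keys x, y, z, ax, ay, az
```

```bash
cat >> h.py <<'E'
def rel(P,yaw,label=""):
    o=env.get_obs();R=np.array(o["tcp_rot"]);p=np.array(o["tcp_pos"])
    # target tool: x along yaw, z down
    a=np.radians(yaw);T=np.array([[np.cos(a),np.sin(a),0],[np.sin(a),-np.cos(a),0],[0,0,-1]])
    print(label,"t",o["t"],"tcp",p,"shift cm",R.T@(np.array(P)-p)*100,"turn deg",np.degrees(cv2.Rodrigues(R.T@T)[0].ravel()),"F",np.array(o["force"]),"open",o["opening"],o["grasp_force"])
E
python3 - <<'E'
from h import *
rel((.458,-.1865,.074),-11.1)
c=viewer.camera_info("wrist");cv2.imwrite("pics/w1.png",viewer.grab_frame("wrist"))
print(proj("wrist",[[.458,-.1865,.085],[.4614,-.1689,.085],[.4545,-.204,.085]],c))
E
```

```text
t 0.1 tcp [ 0.2906 -0.5808  0.2127] shift cm [ 32.615  -27.7543  13.9129] turn deg [-0.0895  0.0319 37.6723] F [0.48   0.0024 0.2433] open 0.9982116243741458 0.0
[[ -21.8273 -193.1913]
 [ -43.5927 -211.1052]
 [  -0.7245 -175.631 ]]
```

View pics/w1.png

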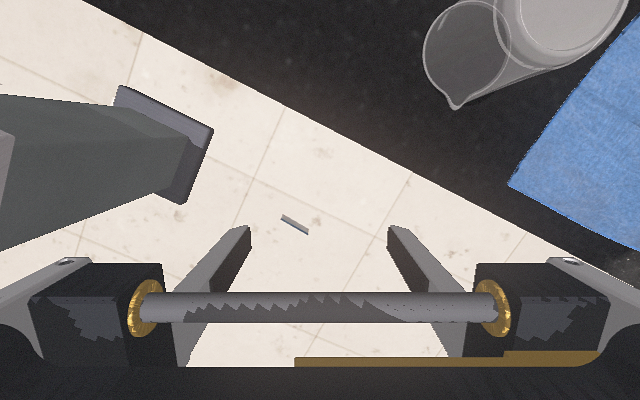

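The move was refused because every row needs all six keys, so this picture only shows the start pose: floor, fingers and beaker. I'll resend it with full rows.

drive_tool(
  steps=[
    {"x": 3.5, "y": -3, "z": 0, "ax": 0, "ay": 0, "az": 0},
    {"x": 3.5, "y": -3, "z": 0, "ax": 0, "ay": 0, "az": 0},
    {"x": 3.5, "y": -3, "z": 0, "ax": 0, "ay": 0, "az": 0},
    {"x": 3.5, "y": -3, "z": 0, "ax": 0, "ay": 0, "az": 0},
    {"x": 3.5, "y": -3, "z": 0, "ax": 0, "ay": 0, "az": 0},
    {"x": 3.5, "y": -3, "z": 0, "ax": 0, "ay": 0, "az": 0},
    {"x": 3.5, "y": -3, "z": 0, "ax": 0, "ay": 0, "az": 0},
    {"x": 3.5, "y": -3, "z": 0, "ax": 0, "ay": 0, "az": 0},
  ],
  claw=-1,
)

```text
t: 0.95
tcp_pos: [0.4342, -0.2396, 0.2135]
tcp_rot: [[0.894, 0.447, 0.0], [0.447, -0.894, 0.0], [0.0, -0.0, -1.0]]
force: [0.3, -0.2, -0.1]
opening: 0.997
grasp_force: 0.0
```

drive_tool(
  steps=[
    {"x": 0, "y": 0, "z": 0, "ax": 0, "ay": 0, "az": 7.55},
    {"x": 0, "y": 0, "z": 0, "ax": 0, "ay": 0, "az": 7.55},
    {"x": 0, "y": 0, "z": 0, "ax": 0, "ay": 0, "az": 7.55},
    {"x": 0, "y": 0, "z": 0, "ax": 0, "ay": 0, "az": 7.55},
    {"x": 0, "y": 0, "z": 0, "ax": 0, "ay": 0, "az": 7.5},
    {"x": 0, "y": 0, "z": 0, "ax": 0, "ay": 0, "az": 0},
    {"x": 0, "y": 0, "z": 0, "ax": 0, "ay": 0, "az": 0},
  ],
)

```text
t: 1.65
tcp_pos: [0.4338, -0.2412, 0.2134]
tcp_rot: [[0.982, -0.19, -0.0], [-0.19, -0.982, 0.0], [-0.0, 0.0, -1.0]]
force: [0.6, 0.1, -0.7]
opening: 1.002
grasp_force: 0.0
```

```bash
python3 - <<'E'
from h import *
rel((.458,-.1865,.074),-11.1)
c=viewer.camera_info("wrist");cv2.imwrite("pics/w2.png",viewer.grab_frame("wrist"))
print(proj("wrist",[[.458,-.1865,.085],[.4614,-.1689,.085],[.4545,-.204,.085]],c))
E
```

```text
t 1.65 tcp [ 0.4338 -0.2412  0.2134] shift cm [ 1.3377 -5.8331 13.9373] turn deg [0.0001 0.0171 0.1657] F [ 0.6181  0.116  -0.6609] open 1.0021920408183833 0.0
[[265.1104 184.2397]
 [248.8052 184.2232]
 [281.3472 184.3609]]
```

View pics/w2.png

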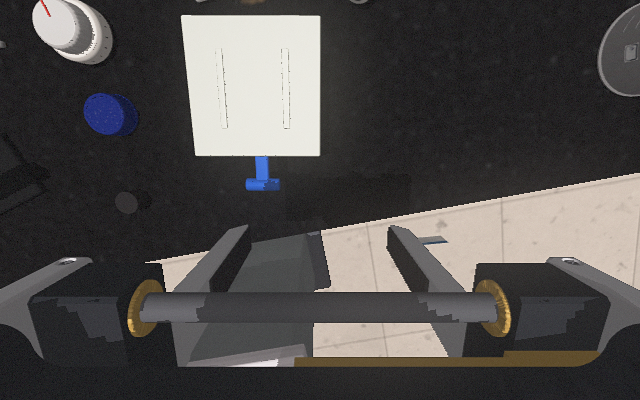

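The wrist view shows the bar at about (263,184), square to the fingers and matching the prediction. I'll measure its height from the two views.

```bash
python3 - <<'E'
from h import *
im=cv2.imread("pics/w2.png");hsv=cv2.cvtColor(im,cv2.COLOR_BGR2HSV)
m=cv2.inRange(hsv,(95,120,80),(130,255,255));m[:150]=0;m[210:]=0;m[:,:200]=0
for y in range(155,195,2):
    x=np.nonzero(m[y])[0]
    if len(x):print(y,x.min(),x.max(),end=" | ")
print()
# rays to bar centre from wrist and top
for v in (184,185):
    o1,d1=ray("wrist",(263.2,v));o2,d2=ray("top",(399.6,228.8))
    s=np.linalg.lstsq(np.c_[d1,-d2],o2-o1,rcond=None)[0];print(o1+d1*s[0],o2+d2*s[1])
for z in(.085,.095,.105):print(z,plane("wrist",(246,185),z),plane("wrist",(280,185),z),np.linalg.norm(plane("wrist",(246,185),z)-plane("wrist",(280.5,185),z)))
E
```

```text
157 255 267 | 159 255 268 | 161 255 268 | 163 255 268 | 165 255 268 | 167 256 268 | 169 256 268 | 171 256 268 | 173 256 268 | 175 256 268 | 177 256 268 | 179 246 278 | 181 246 279 | 183 245 279 | 185 245 279 | 187 246 279 | 189 247 279 | 
[ 0.4594 -0.1855  0.0892] [ 0.4574 -0.1867  0.0893]
[ 0.4585 -0.1857  0.0909] [ 0.4573 -0.1864  0.0909]
0.085 [ 0.4612 -0.1657  0.085 ] [ 0.4541 -0.2024  0.085 ] 0.03796207826790513
0.095 [ 0.4627 -0.1687  0.095 ] [ 0.4558 -0.2042  0.095 ] 0.036696321015754534
0.105 [ 0.4641 -0.1717  0.105 ] [ 0.4575 -0.206   0.105 ] 0.03543056376360397
```

drive_tool(
  steps=[
    {"x": 0.7, "y": -2.9, "z": 0, "ax": 0, "ay": 0, "az": 0},
    {"x": 0.7, "y": -3.0, "z": 0, "ax": 0, "ay": 0, "az": 0.15},
    {"x": 0, "y": 0, "z": 4, "ax": 0, "ay": 0, "az": 0},
    {"x": 0, "y": 0, "z": 4, "ax": 0, "ay": 0, "az": 0},
    {"x": 0, "y": 0, "z": 3.4, "ax": 0, "ay": 0, "az": 0},
    {"x": 0, "y": 0, "z": 2.0, "ax": 0, "ay": 0, "az": 0},
    {"x": 0, "y": 0, "z": 0, "ax": 0, "ay": 0, "az": 0},
    {"x": 0, "y": 0, "z": 0, "ax": 0, "ay": 0, "az": 0},
  ],
)

```text
t: 2.5
tcp_pos: [0.4591, -0.1865, 0.0797]
tcp_rot: [[0.981, -0.195, -0.0], [-0.195, -0.981, 0.0], [-0.0, -0.0, -1.0]]
force: [-0.2, -0.0, 0.6]
opening: 0.996
grasp_force: 0.0
```

drive_tool(
  steps=[
    {"x": 0, "y": 0, "z": 0, "ax": 0, "ay": 0, "az": 0},
    {"x": 0, "y": 0, "z": 0, "ax": 0, "ay": 0, "az": 0},
    {"x": 0, "y": 0, "z": 0, "ax": 0, "ay": 0, "az": 0},
    {"x": 0, "y": 0, "z": 0, "ax": 0, "ay": 0, "az": 0},
    {"x": 0, "y": 0, "z": 0, "ax": 0, "ay": 0, "az": 0},
    {"x": 0, "y": 0, "z": 0, "ax": 0, "ay": 0, "az": 0},
    {"x": 0, "y": 0, "z": 0, "ax": 0, "ay": 0, "az": 0},
    {"x": 0, "y": 0, "z": 0, "ax": 0, "ay": 0, "az": 0},
  ],
  claw=1,
  grip_force=15,
)

```text
t: 3.3
tcp_pos: [0.4594, -0.1841, 0.0794]
tcp_rot: [[0.981, -0.194, -0.0], [-0.194, -0.981, 0.003], [-0.001, -0.003, -1.0]]
force: [-0.6, 2.1, 1.0]
opening: 0.376
grasp_force: 15.0
```

```bash
python3 - <<'E'
import numpy as np
f=np.radians(np.linspace(7.2,107,25));x=-15.46*np.cos(f);z=-15.46*np.sin(f)
print(np.diff(np.round(x,2)).round(2).tolist());print(np.diff(np.round(z,2)).round(2).tolist())
E
```

```text
[0.18, 0.26, 0.34, 0.42, 0.49, 0.56, 0.63, 0.7, 0.76, 0.81, 0.87, 0.92, 0.97, 1.0, 1.03, 1.07, 1.09, 1.1, 1.12, 1.12, 1.12, 1.11, 1.11, 1.08]
[-1.1, -1.1, -1.07, -1.04, -1.01, -0.97, -0.92, -0.88, -0.83, -0.77, -0.71, -0.64, -0.58, -0.5, -0.43, -0.35, -0.28, -0.19, -0.12, -0.03, 0.05, 0.13, 0.21, 0.29]
```

drive_tool(
  steps=[
    {"x": 0.18, "y": -0.2, "z": -1.1, "ax": 0, "ay": 0, "az": 0},
    {"x": 0.26, "y": 0, "z": -1.1, "ax": 0, "ay": 0, "az": 0},
    {"x": 0.34, "y": 0, "z": -1.07, "ax": 0, "ay": 0, "az": 0},
    {"x": 0.42, "y": 0, "z": -1.04, "ax": 0, "ay": 0, "az": 0},
    {"x": 0.49, "y": 0, "z": -1.01, "ax": 0, "ay": 0, "az": 0},
    {"x": 0.56, "y": 0, "z": -0.97, "ax": 0, "ay": 0, "az": 0},
    {"x": 0.63, "y": 0, "z": -0.92, "ax": 0, "ay": 0, "az": 0},
    {"x": 0.7, "y": 0, "z": -0.88, "ax": 0, "ay": 0, "az": 0},
  ],
)

```text
t: 4.1
tcp_pos: [0.4929, -0.1907, 0.161]
tcp_rot: [[0.981, -0.196, -0.003], [-0.196, -0.981, 0.001], [-0.004, -0.001, -1.0]]
force: [-2.0, 1.0, -1.6]
opening: 0.376
grasp_force: 15.0
```

drive_tool(
  steps=[
    {"x": 0.76, "y": 0, "z": -0.83, "ax": 0, "ay": 0, "az": 0},
    {"x": 0.81, "y": 0, "z": -0.77, "ax": 0, "ay": 0, "az": 0},
    {"x": 0.87, "y": 0, "z": -0.71, "ax": 0, "ay": 0, "az": 0},
    {"x": 0.92, "y": 0, "z": -0.64, "ax": 0, "ay": 0, "az": 0},
    {"x": 0.97, "y": 0, "z": -0.58, "ax": 0, "ay": 0, "az": 0},
    {"x": 1.0, "y": 0, "z": -0.5, "ax": 0, "ay": 0, "az": 0},
    {"x": 1.03, "y": 0, "z": -0.43, "ax": 0, "ay": 0, "az": 0},
    {"x": 1.07, "y": 0, "z": -0.35, "ax": 0, "ay": 0, "az": 0},
  ],
)

```text
t: 4.9
tcp_pos: [0.567, -0.2052, 0.2098]
tcp_rot: [[0.981, -0.196, -0.001], [-0.196, -0.981, 0.001], [-0.002, -0.001, -1.0]]
force: [-2.6, 2.7, 4.1]
opening: 0.379
grasp_force: 15.0
```

drive_tool(
  steps=[
    {"x": 1.09, "y": 0, "z": -0.28, "ax": 0, "ay": 0, "az": 0},
    {"x": 1.1, "y": 0, "z": -0.19, "ax": 0, "ay": 0, "az": 0},
    {"x": 1.12, "y": 0, "z": -0.12, "ax": 0, "ay": 0, "az": 0},
    {"x": 1.12, "y": 0, "z": -0.03, "ax": 0, "ay": 0, "az": 0},
    {"x": 1.12, "y": 0, "z": 0.05, "ax": 0, "ay": 0, "az": 0},
    {"x": 1.11, "y": 0, "z": 0.13, "ax": 0, "ay": 0, "az": 0},
    {"x": 1.11, "y": 0, "z": 0.21, "ax": 0, "ay": 0, "az": 0},
    {"x": 1.08, "y": 0, "z": 0.29, "ax": 0, "ay": 0, "az": 0},
  ],
)

```text
t: 5.7
tcp_pos: [0.6564, -0.2227, 0.2102]
tcp_rot: [[0.981, -0.195, 0.004], [-0.195, -0.981, -0.0], [0.004, -0.001, -1.0]]
force: [0.2, 1.7, 5.9]
opening: 0.376
grasp_force: 15.0
```

drive_tool(
  steps=[
    {"x": 0, "y": 0, "z": 0, "ax": 0, "ay": 0, "az": 0},
    {"x": 0, "y": 0, "z": 0, "ax": 0, "ay": 0, "az": 0},
    {"x": 0, "y": 0, "z": 0, "ax": 0, "ay": 0, "az": 0},
  ],
)

```text
t: 6.0
tcp_pos: [0.6567, -0.2227, 0.2101]
tcp_rot: [[0.981, -0.195, 0.006], [-0.195, -0.981, -0.001], [0.006, -0.001, -1.0]]
force: [3.3, 2.2, 5.3]
opening: 0.377
grasp_force: 15.0
```

drive_tool(
  steps=[
    {"x": 0, "y": 0, "z": 0, "ax": 0, "ay": 0, "az": 0},
    {"x": 0, "y": 0, "z": 0, "ax": 0, "ay": 0, "az": 0},
    {"x": 0, "y": 0, "z": 0, "ax": 0, "ay": 0, "az": 0},
    {"x": 0, "y": 0, "z": 0, "ax": 0, "ay": 0, "az": 0},
    {"x": 0, "y": 0, "z": -2, "ax": 0, "ay": 0, "az": 0},
    {"x": 0, "y": 0, "z": -4, "ax": 0, "ay": 0, "az": 0},
    {"x": -4, "y": 0, "z": -3, "ax": 0, "ay": 0, "az": 0},
    {"x": -4, "y": 0, "z": 0, "ax": 0, "ay": 0, "az": 0},
  ],
  claw=-0.3,
)

```text
t: 6.8
tcp_pos: [0.5774, -0.2088, 0.3016]
tcp_rot: [[0.981, -0.196, 0.007], [-0.196, -0.981, -0.003], [0.008, 0.002, -1.0]]
force: [0.3, -0.3, 0.1]
opening: 0.654
grasp_force: 0.0
```

drive_tool(
  steps=[
    {"x": -4, "y": 0, "z": 0, "ax": 0, "ay": 0, "az": 0},
    {"x": -4, "y": 0, "z": 0, "ax": 0, "ay": 0, "az": 0},
    {"x": 0, "y": 0, "z": 2, "ax": 0, "ay": 0, "az": 0},
    {"x": 0, "y": 0, "z": 0, "ax": 0, "ay": 0, "az": 0},
    {"x": 0, "y": 0, "z": 0, "ax": 0, "ay": 0, "az": 0},
  ],
  claw=-0.3,
)

```text
t: 7.3
tcp_pos: [0.4976, -0.1919, 0.2781]
tcp_rot: [[0.981, -0.195, -0.0], [-0.195, -0.981, -0.0], [0.0, 0.0, -1.0]]
force: [-0.3, -0.3, -0.4]
opening: 0.653
grasp_force: 0.0
```

```bash
python3 - <<'E'
from h import *
rel((.5525,-.2022,.083),-11.2)
c=viewer.camera_info("wrist");im=viewer.grab_frame("wrist");t=viewer.grab_frame("top");s=viewer.grab_frame("side")
hsv=cv2.cvtColor(im,cv2.COLOR_BGR2HSV);m=cv2.inRange(hsv,(5,120,80),(22,255,255))
n,l,st,ce=cv2.connectedComponentsWithStats(m)
for k in range(1,n):
    if st[k,4]>40:
        ys,xs=np.nonzero(l==k);print(st[k],ce[k],cv2.minAreaRect(np.c_[xs,ys].astype(np.float32)))
print(proj("wrist",[[.5525,-.2022,.094],[.5525,-.2022,.072]],c))
a=cv2.resize(s[80:250,280:480],(390,330));b=cv2.resize(t[140:250,340:470],(390,330))
cv2.imwrite("pics/v3.png",np.vstack([np.hstack([a,b]),cv2.resize(im[:270],(780,270))]))
np.save("w3.npy",im)
E
```

```text
t 7.3 tcp [ 0.4976 -0.1919  0.2781] shift cm [ 5.5805 -0.0673 19.5064] turn deg [ 0.0049 -0.0004 -0.0738] F [-0.3222 -0.3463 -0.4337] open 0.6525664031477819 0.0
[287 138  64  10 574] [318.9408 142.2125] ((318.4999694824219, 142.49998474121094), (62.99999237060547, 8.999998092651367), 0.0)
[192 280  25  57 647] [201.4049 308.2612] ((203.27474975585938, 307.9146423339844), (21.089845657348633, 57.2522087097168), 6.709837436676025)
[422 280  24  57 551] [436.1688 309.7949] ((434.1154479980469, 307.9231262207031), (57.18000793457031, 19.845558166503906), 82.87498474121094)
[ 224  351  322   16 3345] [404.4006 360.0894] ((384.5, 358.5), (321.0, 15.0), 0.0)
[[317.7486 142.4654]
 [317.8051 141.6628]]
```

View pics/v3.png

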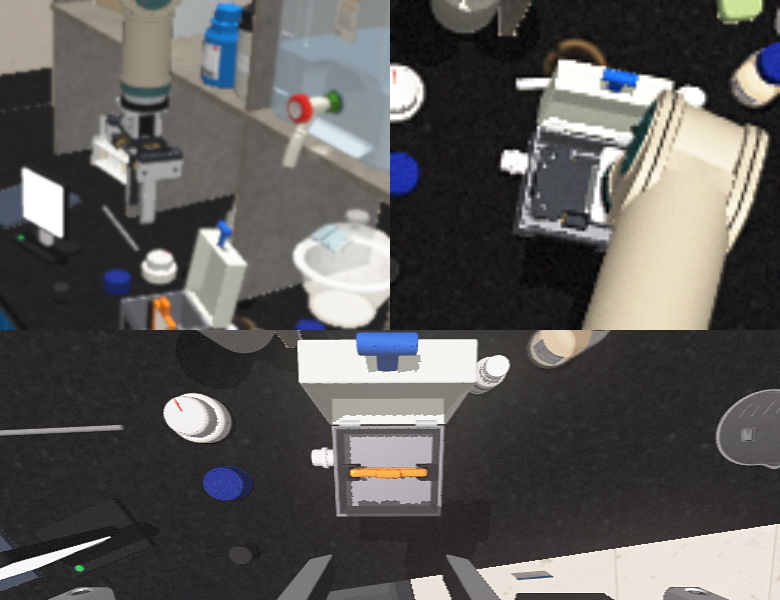

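The lower wrist view shows the flap standing open past upright and the orange cassette, with its tab at (318.5,142.5), less than 1 px from the prediction. Next I'll go over it, descend and pinch the tab across its 26 mm width.

drive_tool(
  steps=[
    {"x": 2.8, "y": 0, "z": 0, "ax": 0, "ay": 0, "az": 0},
    {"x": 2.78, "y": 0, "z": 0, "ax": 0, "ay": 0, "az": 0},
    {"x": 0, "y": 0, "z": 4, "ax": 0, "ay": 0, "az": 0},
    {"x": 0, "y": 0, "z": 4, "ax": 0, "ay": 0, "az": 0},
    {"x": 0, "y": 0, "z": 4, "ax": 0, "ay": 0, "az": 0},
    {"x": 0, "y": 0, "z": 3, "ax": 0, "ay": 0, "az": 0},
    {"x": 0, "y": 0, "z": 2, "ax": 0, "ay": 0, "az": 0},
    {"x": 0, "y": 0, "z": 1, "ax": 0, "ay": 0, "az": 0},
  ],
)

```text
t: 8.25
tcp_pos: [0.5515, -0.2025, 0.0958]
tcp_rot: [[0.981, -0.195, -0.003], [-0.195, -0.981, 0.001], [-0.003, -0.0, -1.0]]
force: [-0.7, -0.1, -0.5]
opening: 0.653
grasp_force: 0.0
```

drive_tool(
  steps=[
    {"x": 0, "y": 0, "z": 0.9, "ax": 0, "ay": 0, "az": 0},
    {"x": 0, "y": 0, "z": 0.5, "ax": 0, "ay": 0, "az": 0},
    {"x": 0, "y": 0, "z": 0, "ax": 0, "ay": 0, "az": 0},
    {"x": 0, "y": 0, "z": 0, "ax": 0, "ay": 0, "az": 0},
  ],
)

```text
t: 8.65
tcp_pos: [0.5526, -0.203, 0.0847]
tcp_rot: [[0.981, -0.196, 0.001], [-0.196, -0.981, -0.0], [0.002, 0.0, -1.0]]
force: [-0.3, -0.5, -0.0]
opening: 0.649
grasp_force: 0.0
```

```bash
python3 - <<'E'
from h import *
rel((.5525,-.2022,.0835),-11.2)
E
```

```text
t 8.65 tcp [ 0.5526 -0.203   0.0847] shift cm [-0.025  -0.0743  0.1172] turn deg [ 0.0092 -0.086  -0.0752] F [-0.2982 -0.5207 -0.0423] open 0.6486364669138188 0.0
```

drive_tool(
  steps=[
    {"x": 0, "y": 0, "z": 0.1, "ax": 0, "ay": 0, "az": 0},
    {"x": 0, "y": 0, "z": 0, "ax": 0, "ay": 0, "az": 0},
    {"x": 0, "y": 0, "z": 0, "ax": 0, "ay": 0, "az": 0},
    {"x": 0, "y": 0, "z": 0, "ax": 0, "ay": 0, "az": 0},
    {"x": 0, "y": 0, "z": 0, "ax": 0, "ay": 0, "az": 0},
    {"x": 0, "y": 0, "z": 0, "ax": 0, "ay": 0, "az": 0},
    {"x": 0, "y": 0, "z": 0, "ax": 0, "ay": 0, "az": 0},
  ],
  claw=1,
  grip_force=25,
)

```text
t: 9.35
tcp_pos: [0.5521, -0.2027, 0.083]
tcp_rot: [[0.981, -0.195, 0.0], [-0.195, -0.981, 0.0], [0.0, -0.0, -1.0]]
force: [0.6, 0.0, 0.9]
opening: 0.272
grasp_force: 25.0
```

drive_tool(
  steps=[
    {"x": 0, "y": 0, "z": -1, "ax": 0, "ay": 0, "az": 0},
    {"x": 0, "y": 0, "z": -1.5, "ax": 0, "ay": 0, "az": 0},
    {"x": 0, "y": 0, "z": -1.5, "ax": 0, "ay": 0, "az": 0},
    {"x": 0, "y": 0, "z": -1.5, "ax": 0, "ay": 0, "az": 0},
    {"x": 0, "y": 0, "z": -1.5, "ax": 0, "ay": 0, "az": 0},
    {"x": 0, "y": 0, "z": -1.5, "ax": 0, "ay": 0, "az": 0},
    {"x": 0, "y": 0, "z": -1.5, "ax": 0, "ay": 0, "az": 0},
    {"x": 0, "y": 0, "z": 0, "ax": 0, "ay": 0, "az": 0},
  ],
)

```text
t: 10.15
tcp_pos: [0.5533, -0.2034, 0.1853]
tcp_rot: [[0.981, -0.196, 0.004], [-0.196, -0.981, -0.001], [0.005, 0.001, -1.0]]
force: [0.1, 0.7, -0.6]
opening: 0.272
grasp_force: 25.0
```

drive_tool(
  steps=[
    {"x": -2.2, "y": -1, "z": -1, "ax": 0, "ay": 0, "az": 0},
    {"x": -2.5, "y": -4, "z": 0, "ax": 0, "ay": 0, "az": 0},
    {"x": -2.5, "y": -4, "z": 0, "ax": 0, "ay": 0, "az": 0},
    {"x": -2.5, "y": -4, "z": 0, "ax": 0, "ay": 0, "az": 0},
    {"x": -2.5, "y": -4, "z": 0, "ax": 0, "ay": 0, "az": 0},
    {"x": -2.5, "y": -4, "z": 0, "ax": 0, "ay": 0, "az": 0},
    {"x": -2.5, "y": -4, "z": 0, "ax": 0, "ay": 0, "az": 0},
    {"x": -2, "y": -4, "z": 0, "ax": 0, "ay": 0, "az": 0},
  ],
)

```text
t: 10.95
tcp_pos: [0.4186, 0.1206, 0.1927]
tcp_rot: [[0.981, -0.196, -0.001], [-0.196, -0.981, -0.0], [-0.001, 0.0, -1.0]]
force: [1.4, 0.7, -1.2]
opening: 0.275
grasp_force: 25.0
```

drive_tool(
  steps=[
    {"x": 0, "y": -4, "z": 0, "ax": 0, "ay": 0, "az": -5},
    {"x": 0, "y": -2, "z": 0, "ax": 0, "ay": 0, "az": -5},
    {"x": 0, "y": 0, "z": 0, "ax": 0, "ay": 0, "az": -5},
    {"x": 0, "y": 0, "z": 0, "ax": 0, "ay": 0, "az": -5},
    {"x": 0, "y": 0, "z": 0, "ax": 0, "ay": 0, "az": -5.5},
    {"x": 0, "y": 0, "z": 0, "ax": 0, "ay": 0, "az": 0},
    {"x": 0, "y": 0, "z": 0, "ax": 0, "ay": 0, "az": 0},
  ],
)

```text
t: 11.65
tcp_pos: [0.4302, 0.178, 0.1926]
tcp_rot: [[0.97, 0.243, -0.001], [0.243, -0.97, -0.0], [-0.001, 0.0, -1.0]]
force: [-0.5, 0.4, 0.2]
opening: 0.272
grasp_force: 25.0
```

```bash
python3 - <<'E'
from h import *
rel((.448,.192,.138),14.3)
E
```

```text
t 11.65 tcp [0.4302 0.178  0.1926] shift cm [ 2.07   -0.9206  5.4637] turn deg [ 0.0044  0.0307 -0.2226] F [-0.5014  0.3858  0.242 ] open 0.27218955553734425 24.99843120574951
```

drive_tool(
  steps=[
    {"x": 0.5, "y": -0.3, "z": 1, "ax": 0, "ay": 0, "az": -0.2},
    {"x": 0.5, "y": -0.3, "z": 1.5, "ax": 0, "ay": 0, "az": 0},
    {"x": 0.5, "y": -0.3, "z": 1.5, "ax": 0, "ay": 0, "az": 0},
    {"x": 0.5, "y": 0, "z": 1.4, "ax": 0, "ay": 0, "az": 0},
    {"x": 0, "y": 0, "z": 0, "ax": 0, "ay": 0, "az": 0},
    {"x": 0, "y": 0, "z": 0, "ax": 0, "ay": 0, "az": 0},
    {"x": 0, "y": 0, "z": 0, "ax": 0, "ay": 0, "az": 0},
    {"x": 0, "y": 0, "z": 0, "ax": 0, "ay": 0, "az": 0},
  ],
)

```text
t: 12.45
tcp_pos: [0.4478, 0.192, 0.1395]
tcp_rot: [[0.969, 0.249, 0.001], [0.249, -0.969, 0.0], [0.001, -0.0, -1.0]]
force: [-0.2, 0.6, -1.1]
opening: 0.274
grasp_force: 25.0
```

```bash
python3 - <<'E'
from h import *
rel((.448,.192,.138),14.3)
w=viewer.grab_frame("wrist");t=viewer.grab_frame("top");s=viewer.grab_frame("side")
for n,i in zip("wts",(w,t,s)):cv2.imwrite(f"raw_{n}.png",i)
a=cv2.resize(s[140:230,240:380],(400,257));b=cv2.resize(t[170:260,240:380],(400,257))
cv2.imwrite("pics/v4.png",np.vstack([np.hstack([a,b]),cv2.resize(w,(800,343))]))
def corners(yaw,c,x=0):pass
a=np.radians(14.3);X=np.array([np.cos(a),np.sin(a),0]);Y=np.array([-np.sin(a),np.cos(a),0]);Z=np.array([0,0,1.])
f=np.array([.511,.2085,.105])
print("face corners",[proj("wrist",f+sy*.06*Y+.055*Z)[0] for sy in(1,-1)],"frame top",[proj("wrist",f+sy*.07*Y+.065*Z)[0] for sy in(1,-1)])
E
```

```text
t 12.45 tcp [0.4478 0.192  0.1395] shift cm [0.017  0.0079 0.149 ] turn deg [-0.0114 -0.0649  0.1083] F [-0.2166  0.5723 -1.0562] open 0.27429486306175477 24.998469650745392
face corners [array([204.7513, 141.9649]), array([429.9811, 142.656 ])] frame top [array([176.6719, 142.8228]), array([457.8469, 143.6852])]
```

View pics/v4.png

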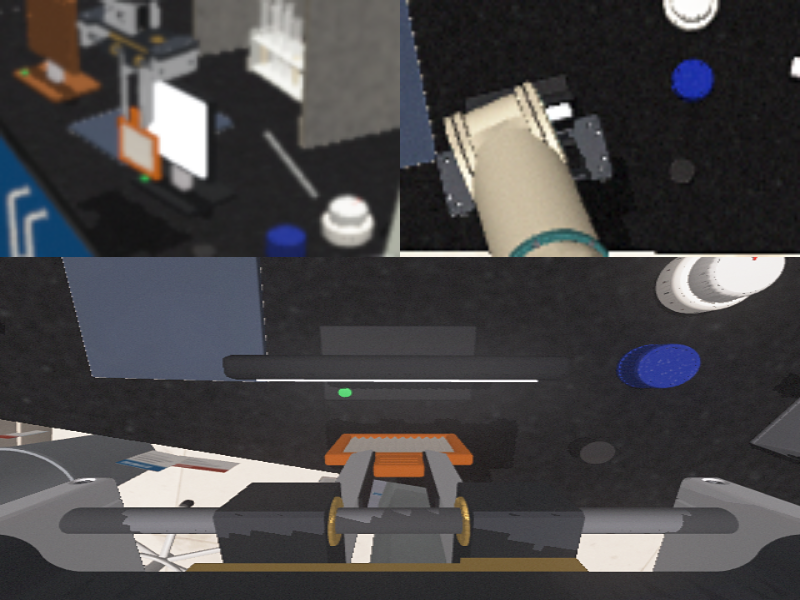

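The wrist view shows the screen strip at full-picture pixels (205..430, ~143), as predicted. The cassette hangs centred and parallel in front of it. I'll lower 1.5 mm and check the cassette's tilt with the orange mask.

drive_tool(
  steps=[
    {"x": 0, "y": 0, "z": 0.15, "ax": 0, "ay": 0, "az": 0},
    {"x": 0, "y": 0, "z": 0, "ax": 0, "ay": 0, "az": 0},
    {"x": 0, "y": 0, "z": 0, "ax": 0, "ay": 0, "az": 0},
    {"x": 0, "y": 0, "z": 0, "ax": 0, "ay": 0, "az": 0},
    {"x": 0, "y": 0, "z": 0, "ax": 0, "ay": 0, "az": 0},
  ],
)

```text
t: 13.1
tcp_pos: [0.4475, 0.192, 0.1374]
tcp_rot: [[0.968, 0.249, 0.0], [0.249, -0.968, 0.0], [0.0, -0.0, -1.0]]
force: [0.0, 1.1, -0.4]
opening: 0.276
grasp_force: 25.0
```

```bash
python3 - <<'E'
from h import *
rel((.448,.192,.138),14.3)
c=viewer.camera_info("wrist");w=viewer.grab_frame("wrist");s=viewer.grab_frame("side")
o=env.get_obs();R=np.array(o["tcp_rot"]);p=np.array(o["tcp_pos"])
T=lambda x,y,z:p+R@np.array([x,y,z])
# cassette centre 33mm ahead of TCP along tool z (down)
for nm,x,z in(("bot far",.005,.077),("top far",.005,.011),("top near",-.005,.011)):
    print(nm,proj("wrist",[T(x,-.042,z),T(x,.042,z)],c).tolist())
m=cv2.inRange(cv2.cvtColor(w,cv2.COLOR_BGR2HSV),(5,120,80),(22,255,255));m[:190]=0;m[270:]=0;m[:,:240]=0;m[:,400:]=0
for y in range(195,265,3):
    x=np.nonzero(m[y])[0]
    if len(x):print(y,x.min(),x.max(),end=" | ")
m=cv2.inRange(cv2.cvtColor(s,cv2.COLOR_BGR2HSV),(5,140,80),(22,255,255));m[:160]=0;m[:,:270]=0;m[:,310:]=0
ys,xs=np.nonzero(m);print("\nside",xs.min(),xs.max(),ys.min(),ys.max(),proj("side",[T(x,y,z) for x in(-.005,)for y in(-.042,.042)for z in(.011,.077)]).tolist())
for y in range(ys.min(),ys.max()+1,2):
    x=np.nonzero(m[y])[0];print(y,x.min(),x.max(),end=" | ")
E
```

```text
t 13.1 tcp [0.4475 0.192  0.1374] shift cm [ 0.044   0.0119 -0.062 ] turn deg [-0.0003 -0.0016  0.1227] F [ 0.0359  1.0607 -0.4178] open 0.27625066442474205 24.998456239700317
bot far [[272.80516817474324, 203.6934102533748], [363.3576059807093, 203.78277971213362]]
top far [[257.6537166946153, 228.479010718227], [378.08479779307254, 228.59752034582914]]
top near [[258.4199073888337, 241.82287038093844], [377.31159750716085, 241.93968026779743]]
207 273 364 | 210 272 365 | 213 270 367 | 216 268 369 | 219 266 371 | 222 265 372 | 225 263 374 | 228 261 376 | 231 260 378 | 234 260 378 | 237 260 378 | 240 260 377 | 243 299 339 | 246 298 339 | 249 298 339 | 252 299 339 | 255 299 338 | 
side 270 296 166 203 [[280.7427799544227, 180.70669168888378], [281.199133280544, 195.629992213546], [294.1763215994355, 188.2763446868269], [294.424293663038, 203.51565748393165]]
166 270 270 | 168 270 273 | 170 270 274 | 172 270 270 | Traceback (most recent call last):
  File "<stdin>", line 16, in <module>
    return umr_minimum(a, axis, None, out, keepdims, initial, where)
ValueError: zero-size array to reduction operation minimum which has no identity
```

```bash
python3 -c "
from station import job;print(job.sign_off())"
```

```text
the job is handed in; nothing more can be done
None
```

I handed the job in at about 13 s: the flap is open past upright, and the cassette is held upright, centred and parallel about 5 cm in front of the glowing screen, steady in the gripper.

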